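Complete the shoe-box display and switch on its shelf light

TASK

Finish the shelf display: stand the two loose shoe boxes in the gap of the row on the low wooden shelf so that red and blue alternate all along it, striped lids to the front like their neighbours, square, fronts in line and evenly spaced without touching, and set them down gently. Then switch on the shelf light at its control panel: press the green key, then the amber key, one at a time, and not the white one. Leave the boxes already on the shelf and everything else as they stand.

Things in the scene. Friction and masses are not known exactly. Their poses are not given: they have to be found in the camera images.
- shelf: Low wooden display shelf with a light strip along its front edge, fixed. Board 130 mm deep (x), 360 mm long (y), its top 60 mm above the table. Origin on the table under the board's centre; its front faces its -x (roughly to the robot), y runs along the row. The row of boxes stands along the board's centre line (x = 0 in this frame); nothing is above the board.
- red_shelved: Red box already standing at one end of the row on the shelf, correctly placed; it is loose. Which end varies. 70 mm wide (y), 55 mm deep (x), 120 mm tall (z), about 0.18 kg, stiff. Origin: centre of its underside, z up; its front, the lid side with white stripes and a white label, faces its -x (the stripes also show on top)
- blue_shelved: Blue box at the other end of the row, about 240 mm from the red one centre to centre: two more boxes fit between with gaps of about 10 mm; it is loose. 70 mm wide (y), 55 mm deep (x), 120 mm tall (z), about 0.18 kg, stiff. Origin: centre of its underside, z up; its front, the lid side with white stripes and a white label, faces its -x (the stripes also show on top)
- red_loose: Loose red box standing on the table, to be put in the row. 70 mm wide (y), 55 mm deep (x), 120 mm tall (z), about 0.18 kg, stiff. Origin: centre of its underside, z up; its front, the lid side with white stripes and a white label, faces its -x (the stripes also show on top)
- blue_loose: Loose blue box standing on the table, to be put in the row. 70 mm wide (y), 55 mm deep (x), 120 mm tall (z), about 0.18 kg, stiff. Origin: centre of its underside, z up; its front, the lid side with white stripes and a white label, faces its -x (the stripes also show on top)
- red_loose_front (a point): Centre of the striped lid face of the loose red box: 27.5 mm in front of its centre, 60 mm up.
- blue_loose_front (a point): Centre of the striped lid face of the loose blue box: 27.5 mm in front of its centre, 60 mm up.
- panel: Desk control panel of the shelf light, fixed to the table, to the left or right of the loose boxes: white case 95 mm deep (x), 170 mm wide (y), 26 mm high, dark face. Origin under its centre, z up. Its three keys, tops 48 mm above the table, stand in a line along y (6 mm in front of the centre), 50 mm apart: green (+y), amber (middle), white (-y).
- green_key_top (a point): Centre of the top face of the green key (light on).
- amber_key_top (a point): Centre of the top face of the amber key (warm light).
- white_key_top (a point): Centre of the top face of the white key (cold light), not to be pressed.
- green_key (a joint): Green key. Round spring key 28 mm across standing proud of the panel; the value is how far it is pressed in m: 0 released, 0.006 fully down at 5 N; it springs back
- amber_key (a joint): Amber key. Round spring key 28 mm across standing proud of the panel; the value is how far it is pressed in m: 0 released, 0.006 fully down at 5 N; it springs back
- white_key (a joint): White key. Round spring key 28 mm across standing proud of the panel; the value is how far it is pressed in m: 0 released, 0.006 fully down at 5 N; it springs back
- glue_gun: Bystander: blue-grey cordless glue gun standing on its foot, about 195 mm long (x), 62 mm wide, 170 mm tall, on the other side of the loose boxes from the panel. Origin under its foot.
- navy_spool: Bystander: navy ribbon spool lying flat, 92 mm across, 32 mm high, behind the shelf. Origin at the centre of its underside.
- yellow_spool: Bystander: yellow ribbon spool lying flat, 104 mm across, 28 mm high, to the left of the shelf. Origin at the centre of its underside.
- bead_jar: Bystander: clear jar of beads with a tan lid, 72 mm across, 91 mm tall, to the right of the shelf. Origin at the centre of its underside.
There are look-alikes about, which are no part of the job. Leave any pink look-alike of the blue_loose alone. What is shaped like the red_shelved but pink is not meant.

How it is judged:
On the way, in this order (a step that is already met when the one before it is completed fails the run):
1. both loose boxes stand in the row, colours alternating, and are let go (x of red_loose in the frame of shelf between -0.008 and 0.008 m and z of red_loose in the frame of shelf between 0.055 and 0.065 m and x of red_loose_front in the frame of shelf between -0.0375 and -0.0175 m and angle between the x axis of each of red_loose, blue_loose and the x axis of shelf, either way round below 0.1 rad and angle between each of red_loose, blue_loose's own z axis and vertical below 0.06 rad and x of blue_loose in the frame of shelf between -0.008 and 0.008 m and z of blue_loose in the frame of shelf between 0.055 and 0.065 m and x of blue_loose_front in the frame of shelf between -0.0375 and -0.0175 m and distance between red_shelved and blue_loose between 0.072 and 0.089 m and distance between blue_loose and red_loose between 0.072 and 0.089 m and distance between red_loose and blue_shelved between 0.072 and 0.089 m and linear speed of each of red_loose, blue_loose below 0.02 m/s and contact force between the fingers and red_loose below 0.3 N and contact force between the fingers and blue_loose below 0.3 N), for 0.2 s.
2. the green key is pressed (value of joint green_key above 0.0035 m), for 0.02 s.
3. then the amber key is pressed, with the green key released (value of joint amber_key above 0.0035 m and value of joint green_key below 0.002 m), for 0.02 s.
At the end, for the whole second after the job is handed in: Loose boxes upright at rest on the shelf between the others, red and blue alternating, lids to the front, within 8 mm of its centre line and 0.1 rad of square, neighbours 72 to 89 mm apart centre to centre (gaps 2 to 19 mm); shelved boxes within 10 mm of their start; keys released (x of red_loose in the frame of shelf between -0.008 and 0.008 m and z of red_loose in the frame of shelf between 0.055 and 0.065 m and x of red_loose_front in the frame of shelf between -0.0375 and -0.0175 m and angle between the x axis of each of red_loose, blue_loose and the x axis of shelf, either way round below 0.1 rad and angle between each of red_loose, blue_loose, red_shelved, blue_shelved's own z axis and vertical below 0.06 rad and x of blue_loose in the frame of shelf between -0.008 and 0.008 m and z of blue_loose in the frame of shelf between 0.055 and 0.065 m and x of blue_loose_front in the frame of shelf between -0.0375 and -0.0175 m and distance between red_shelved and blue_loose between 0.072 and 0.089 m and distance between blue_loose and red_loose between 0.072 and 0.089 m and distance between red_loose and blue_shelved between 0.072 and 0.089 m and linear speed of each of red_loose, blue_loose below 0.02 m/s and distance of each of red_shelved, blue_shelved from where it was at the start of the episode below 0.01 m and value of joint each of green_key, amber_key, white_key below 0.002 m); the robot touches nothing.
It fails at once if the white key is pressed (value of joint white_key above 0.003 m).
It fails at once if green and amber keys are pressed at the same time (value of joint each of green_key, amber_key above 0.003 m).
It fails at once if a loose box is dropped or slammed onto the shelf: it comes within 15 mm of the board faster than 0.45 m/s ((linear speed of red_loose above 0.45 m/s and z of red_loose in the frame of shelf between 0.04 and 0.075 m and x of red_loose in the frame of shelf between -0.06 and 0.06 m) or (linear speed of blue_loose above 0.45 m/s and z of blue_loose in the frame of shelf between 0.04 and 0.075 m and x of blue_loose in the frame of shelf between -0.06 and 0.06 m)).
It fails at once if a box already on the shelf is knocked out of place or tipped (distance of any of red_shelved, blue_shelved from where it was at the start of the episode above 0.015 m or angle between any of red_shelved, blue_shelved's own z axis and vertical above 0.2 rad).
It fails at once if a bystander is displaced by more than 20 mm (distance of any of glue_gun, navy_spool, yellow_spool, bead_jar from where it was at the start of the episode above 0.02 m).
It also fails if it takes over 67 s, if anything falls off the work surface, if the arm or the gripper's body presses on something with over 40 N, if the wrist force passes 120 N, or if a joint passes its speed limit or range.

ROBOT

A 7-joint arm with a two-finger parallel gripper is mounted at the origin on the work surface. World frame = base frame: x ahead of the robot, y to its left, z up, the work surface at z = 0. Lengths are in m, angles in rad, forces in N, time in s.
With the tool pointing down it reaches from about 0.4 to 0.85 m from the base axis. Payload 4.5 kg.
Tool frame: the origin (TCP) lies midway between the tips of the shut fingers; the grasp point (between the pads) lies 19 mm behind it; z points along the fingers, y is the line along which they close (so a half turn about z gives the same grasp; the last joint's range is limited). The gripper opens to 88 mm and grips with 3 to 60 N. Pads are 18 mm wide; open, the fingers measure 123 mm over their backs; the gripper's body (75 mm by 187 mm) begins 45 mm behind the grasp point.
Start: joints at [1.212, 0.689, -0.195, 1.565, 0.157, 0.902, -0.215], TCP at [0.239, -0.577, 0.239] pointing down, gripper open.
Joint ranges: [-3.01, 3.01], [-0.46, 2.08], [-1.47, 1.51], [0.13, 2.56], [-1, 4.14], [0.04, 2.09], [-2.66, 2.66]. Speed limits (rad/s): [2.57, 2.57, 3.14, 3.14, 3.14, 3.14, 3.14].

INTERFACE

Orientations are given as a unit quaternion [x, y, z, w].
In Python, from plant import r gives the robot as it stands.
- The arm moves only by the tool move_arm, never from a script. Its argument "targets" is a list that holds one entry, the list of rows, each a list of 7 numbers: the opening, from 0 (shut) to 1 (fully open), then the shift along the tool's x, y, z in mm, then the turn, a rotation vector about the tool's x, y, z in degrees. In form: [[[claw, dx, dy, dz, ax, ay, az], ...]]. A call has 1 to 10 rows; each row is the pose to reach, as a shift and turn from the pose commanded when the call began, along the tool's axes at that moment; what a row does not reach only later rows make up. A row lasts 1/8 s, in which the tool goes at most 62.5 mm and 10.7 degrees, less where a joint would pass 70% of its speed; a pose out of reach is approached as far as the arm can. A call with a gripper value outside its range is refused whole. The fingers move at their own pace and stop on an object; "newtons" is the grip in N (left out, the last holds). Time passes only in rows, so rows that repeat a pose let the fingers close. It gives the time, the measured TCP pose, the force, the opening and the grip force at its end, in the units of the state.
- r.get_state(): the state, without advancing time (a new reading comes with each control period).
- r.snapshot(name): name is "scene" or "top"; returns the picture (384x512x3 uint8, red, green, blue); there is no depth.
- r.camera_info(name): a dict with "fx", "fy", "cx", "cy" (pixels), "R" (3x3) and "t" (3): a world point X has camera coordinates R X + t. Camera axes: x right, y down, z forward; pixel columns grow to the right and rows downward; lengths in m; the calibration is good to about 2 mm. A picture is of the moment at which its call begins. camera_info takes no time and is no camera call.
- r.finish_job(): hands the job in; it is judged then, once.
The state is a dict: "clock": time; "q": joint angles; "qd": joint speeds; "joint_torque": joint torques, N m; "tool_pos": TCP position; "eef_rot": TCP orientation; "contact_force": force on the tool from outside, world axes, zero at the start; "moment": the same for the moment, N m; "opening": opening from 0.0 (shut) to 1.0 (fully open); "finger_force": force on a finger pad.
Only numpy, scipy, OpenCV 4.12 (cv2) and the standard library are available. Lean on these libraries where they do the work, as an engineer would, in place of code of your own. Each camera call takes 0.05 s, during which the arm holds its last target. There are 200 camera calls.

## Working session

There is one attempt and no reset: what is moved stays moved. The work goes in short steps, Python scripts to look and compute and a tool call to move; the robot and the scene stay as the last step left them, time stands still between calls to the robot, and variables do not carry over. Pictures are saved under pics/ and viewed, at most 13 in all, crops included, and the job is handed in when it is done.

Besides the shell and the picture viewer there is one more tool, called after "Request:" in YAML: its name, and indented under it one key for each argument. move_arm: Moves the arm, as the interface text tells. Its arguments: {"type":"object","properties":{"targets":{"type":"array","items":{"type":"array","items":{"type":"array","items":{"type":"number"}}}},"newtons":{"type":"number"}},"required":["targets"]}

```bash
mkdir -p pics; ls; python3 - <<'E'
from plant import r
import cv2, numpy as np
s=r.get_state(); print({k:np.round(v,3) for k,v in s.items()})
for n in("scene","top"):
    im=r.snapshot(n); cv2.imwrite(f"pics/{n}0.png",im[...,::-1]); c=r.camera_info(n); print(n,{k:np.round(v,4).tolist() for k,v in c.items()})
E
```

```text
pics
{'clock': np.float64(0.0), 'q': array([ 1.212,  0.69 , -0.195,  1.566,  0.157,  0.903, -0.215]), 'qd': array([ 0.001, -0.001, -0.   , -0.001,  0.001,  0.   , -0.   ]), 'joint_torque': array([ 0.0000e+00, -5.2756e+01, -1.2670e+00, -1.5343e+01, -5.3000e-02,
        7.0000e-03,  0.0000e+00]), 'tool_pos': array([ 0.239, -0.577,  0.238]), 'eef_rot': array([ 0.981,  0.195, -0.   , -0.001]), 'contact_force': array([-0.575, -0.644,  0.122]), 'moment': array([ 0.047, -0.005, -0.034]), 'finger_force': np.float64(0.0), 'opening': np.float64(1.002)}
scene {'fx': 353.2218, 'fy': 353.2218, 'cx': 252.2457, 'cy': 187.4056, 'R': [[-0.6646, 0.7472, -0.0064], [0.6212, 0.5477, -0.5605], [-0.4152, -0.3765, -0.8282]], 't': [0.4147, -0.3184, 1.2108]}
top {'fx': 378.9763, 'fy': 378.9763, 'cx': 257.6069, 'cy': 185.1028, 'R': [[-0.0122, -0.9999, -0.0081], [-0.9859, 0.0134, -0.1666], [0.1667, 0.006, -0.986]], 't': [-0.0105, 0.5979, 1.1564]}
```

View pics/scene0.png

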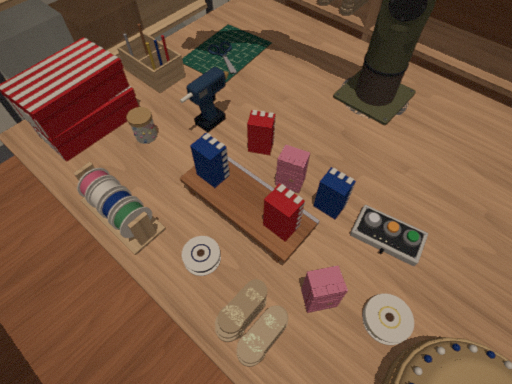

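View pics/top0.png

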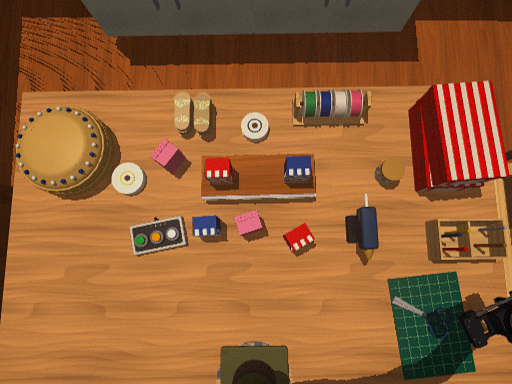

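The two views agree on the candidates:
- **Red boxes (top view):** (218,172) is shelved at the left end and (299,237) is loose.
- **Blue boxes (top view):** (299,170) is shelved at the right end and (207,227) is loose.
- **Pink look-alikes:** (248,223) and (167,153). These are not meant.
- **Panel:** at (158,236), with green leftmost, then amber, then white.

The order from the left therefore has to be red, blue_loose, red_loose, blue. I'll confirm this in enlarged crops.

```bash
python3 - <<'E'
import cv2
def crop(n,x0,y0,w,h,k,o):
    im=cv2.imread(f"pics/{n}0.png")[y0:y0+h,x0:x0+w]; im=cv2.resize(im,None,fx=k,fy=k,interpolation=cv2.INTER_CUBIC)
    for i in range(0,w,10):
        cv2.line(im,(i*k,0),(i*k,8 if i%20 else 14),(0,255,0),1)
        if i%20==0: cv2.putText(im,str(x0+i),(i*k,26),0,.4,(0,255,0),1)
    for i in range(0,h,10):
        cv2.line(im,(0,i*k),(8 if i%20 else 14,i*k),(0,255,0),1)
        if i%20==0: cv2.putText(im,str(y0+i),(16,i*k+4),0,.4,(0,255,0),1)
    cv2.imwrite(f"pics/{o}.png",im)
crop("top",120,145,200,115,4,"topc")
crop("scene",175,100,200,150,4,"scenec")
E
```

```text
(no output)
```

View pics/topc.png

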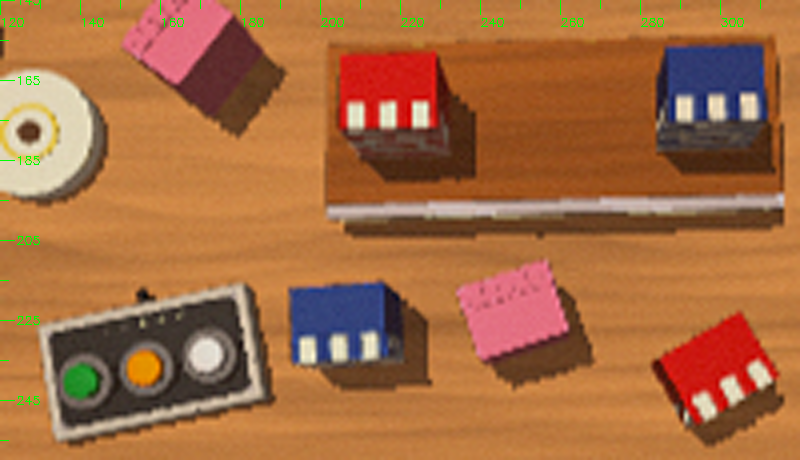

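View pics/scenec.png

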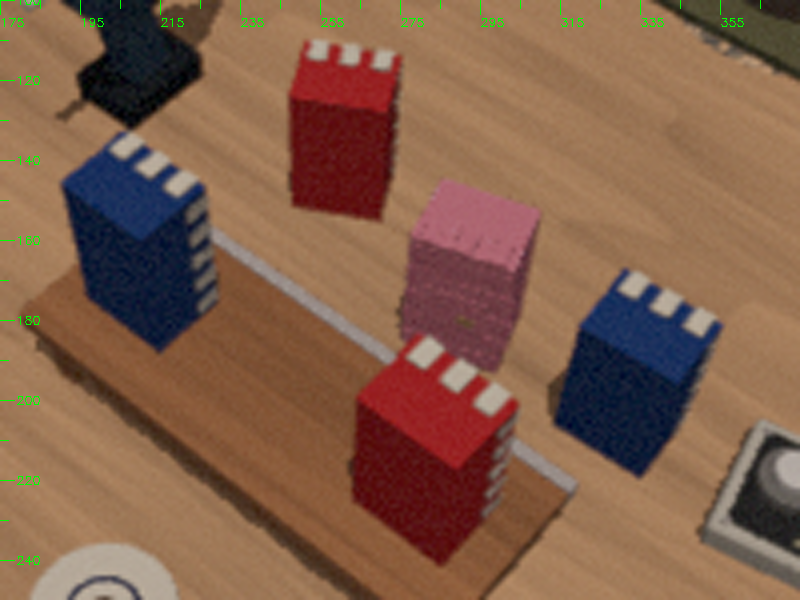

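The crops confirm that the striped red and blue boxes are the ones meant, and that the unstriped pink ones are not. I'll fit poses from the corners in both views, leaving z free.

```bash
cat > fit.py <<'E'
from plant import r
import numpy as np
from scipy.optimize import least_squares
C={n:r.camera_info(n) for n in("scene","top")}
def proj(n,P):
    c=C[n]; q=np.atleast_2d(P)@np.array(c["R"]).T+c["t"]
    return np.c_[c["fx"]*q[:,0]/q[:,2]+c["cx"],c["fy"]*q[:,1]/q[:,2]+c["cy"]]
O={"top":(120,145),"scene":(175,100)}
px=lambda n,a:(np.array(a)+.5)/4-.5+O[n]
L=dict(fl=(-.0275,.035),fr=(-.0275,-.035),bl=(.0275,.035),br=(.0275,-.035))
def pts(p,keys):
    x,y,z,a=p; c,s=np.cos(a),np.sin(a); o=[]
    for k in keys:
        u,v=L[k[:2]]; o.append((x+c*u-s*v,y+s*u+c*v,z-(.12 if k.endswith("0") else 0)))
    return np.array(o)
def fit(obs,p0):
    f=lambda p:np.concatenate([(proj(n,pts(p,d))-px(n,list(d.values()))).ravel() for n,d in obs.items()])
    s=least_squares(f,p0,loss="soft_l1"); return s.x,f(s.x)
def tri(uv):
    f=lambda X:np.concatenate([proj(n,X)[0]-v for n,v in uv.items()])
    s=least_squares(f,[.5,0,.05]); return s.x,s.fun
E
python3 - <<'E'
from fit import *
B=dict(
red_sh=dict(top=dict(bl=(340,54),br=(437,52),fr=(441,127),fl=(345,131)),scene=dict(fr=(415,337),fl=(518,403),bl=(458,469),br=(357,402),bl0=(441,566),br0=(353,502))),
blue_sh=dict(top=dict(bl=(668,45),br=(763,43),fr=(768,121),fl=(665,124)),scene=dict(fr=(120,132),fl=(205,187),bl=(143,239),br=(64,186),bl0=(160,351),br0=(85,295))),
blue_lo=dict(top=dict(bl=(290,289),br=(384,282),fr=(390,358),fl=(294,364)),scene=dict(fr=(627,269),fl=(722,324),bl=(682,383),br=(583,323),bl0=(641,476),br0=(555,424))),
red_lo=dict(top=dict(bl=(653,362),br=(741,313),fr=(778,377),fl=(688,424)),scene=dict(fr=(308,40),fl=(401,58),bl=(386,108),br=(292,97),bl0=(381,220),br0=(292,207))))
for k,o in B.items():
    p,e=fit(o,[.55,0,.15,0]); print(k,p[:3].round(4),"yaw deg",np.degrees(p[3]).round(2),"rms px",np.sqrt((e**2).mean()).round(2),e.reshape(-1,2).round(1).tolist())
for k,t,s in(("green",(80,382),(412,237)),("amber",(143,368),(394,228)),("white",(209,355),(374,219))):
    X,e=tri(dict(top=px("top",t),scene=np.array(s))); print(k,X.round(4),e.round(1))
# shelf: front edge line / back edge line at z=.06 from top view
def ray(n,uv,z):
    c=C[n];R=np.array(c["R"]);o=-R.T@c["t"];d=R.T@[(uv[0]-c["cx"])/c["fx"],(uv[1]-c["cy"])/c["fy"],1];return o+d*(z-o[2])/d[2]
for a in((329,45),(776,38),(783,195),(327,207)): print("shelf",ray("top",px("top",a),.06).round(4))
for a in((575,488),(213,232),(25,305)): print("shelf sc",ray("scene",px("scene",a),.06).round(4))
print("pinkA z.12",ray("top",px("top",(513,311)),.12).round(3))
for a in((367,192),(345,230),(362,262),(378,228)): print("gun .1",ray("top",a,.1).round(3))
E
```

```text
red_sh [0.6289 0.097  0.1757] yaw deg 2.18 rms px 0.47 [[-0.0, 0.8], [-0.1, 0.1], [-0.3, 0.0], [-0.8, 0.3], [-0.1, -0.5], [-0.1, -0.3], [-0.0, 0.4], [-0.8, -0.7], [0.2, 0.8], [-0.7, 0.3]]
blue_sh [ 0.631  -0.1368  0.1781] yaw deg 1.15 rms px 0.66 [[-0.8, 0.8], [-0.2, 0.5], [-0.3, -0.2], [0.9, -0.2], [0.6, -0.5], [-0.0, -0.4], [-0.5, 0.3], [-1.5, -1.1], [0.1, 0.9], [0.1, 1.0]]
blue_lo [0.4668 0.141  0.1179] yaw deg 3.63 rms px 0.52 [[-0.4, 0.5], [-0.3, 0.4], [-0.7, 0.0], [-0.5, 0.4], [-0.4, -0.5], [0.5, -0.4], [-0.7, -0.2], [-1.1, 0.1], [0.1, 1.0], [-0.7, 0.2]]
red_lo [ 0.4309 -0.1368  0.1192] yaw deg 28.41 rms px 0.6 [[0.7, -0.7], [-0.7, -0.1], [-0.4, 0.3], [1.3, 0.4], [-0.2, -0.0], [0.7, -0.6], [0.5, 0.8], [-0.8, -0.6], [0.2, 0.8], [-0.1, -0.0]]
green [0.4297 0.3544 0.0367] [ 0.4 -0.1  0.3  0. ]
amber [0.4389 0.3075 0.0385] [-0.5  0.2 -0.4 -0.1]
white [0.4483 0.2565 0.0365] [-0.6  0.3 -0.5 -0.1]
shelf [0.6934 0.1591 0.06  ]
shelf [ 0.6941 -0.1986  0.06  ]
shelf [ 0.5672 -0.1994  0.06  ]
shelf [0.5625 0.159  0.06  ]
shelf sc [0.56   0.1611 0.06  ]
shelf sc [ 0.5617 -0.1456  0.06  ]
shelf sc [ 0.6904 -0.1968  0.06  ]
pinkA z.12 [0.475 0.011 0.12 ]
gun .1 [ 0.564 -0.35   0.1  ]
gun .1 [ 0.45  -0.278  0.1  ]
gun .1 [ 0.356 -0.323  0.1  ]
gun .1 [ 0.455 -0.376  0.1  ]
```

```bash
cat > go.py <<'E'
import sys,numpy as np
from scipy.spatial.transform import Rotation as Ro
from plant import r
# args: x y z phi(deg, direction of tool x) ... groups of four
s=r.get_state(); R0=Ro.from_quat(s["eef_rot"]); v=np.array(sys.argv[1:],float).reshape(-1,4)
print("q",s["q"].round(2),"pos",s["tool_pos"].round(4),"phi",np.degrees(np.arctan2(*R0.as_matrix()[[1,0],0])).round(2),"tz",R0.as_matrix()[:,2].round(3),"F",s["contact_force"].round(1),"t",round(float(s["clock"]),2))
for x,y,z,a in v:
    c,t=np.cos(np.radians(a)),np.sin(np.radians(a)); R=Ro.from_matrix([[c,t,0],[t,-c,0],[0,0,-1]])
    print(R0.inv().apply([x,y,z]-s["tool_pos"]).__mul__(1000).round(1),np.degrees((R0.inv()*R).as_rotvec()).round(1))
E
python3 go.py .431 -.137 .24 118.4
```

```text
q [ 1.21  0.69 -0.19  1.57  0.16  0.9  -0.22] pos [ 0.239  -0.5769  0.238 ] phi 22.51 tz [-0.001  0.001 -1.   ] F [-0.3  0.3  0.1] t 0.1
[ 345.8 -332.9   -1.5] [ -0.1  -0.1 -95.9]
```

Request:
move_arm:
  targets:
    - [[1,346,-333,-2,0,0,-96],[1,346,-333,-2,0,0,-96],[1,346,-333,-2,0,0,-96],[1,346,-333,-2,0,0,-96],[1,346,-333,-2,0,0,-96],[1,346,-333,-2,0,0,-96],[1,346,-333,-2,0,0,-96],[1,346,-333,-2,0,0,-96],[1,346,-333,-2,0,0,-96],[1,346,-333,-2,0,0,-96]]
  newtons: 15

```text
clock: 1.35
tool_pos: [0.4312, -0.137, 0.2404]
eef_rot: [0.512, 0.859, 0.0, -0.0]
contact_force: [-0.6, -0.9, -0.3]
opening: 0.998
finger_force: 0.0
```

```bash
python3 go.py .431 -.137 .24 118.4 .431 -.137 .076 118.4
```

```text
q [ 0.64  0.53 -0.66  2.05  0.48  0.72  0.17] pos [ 0.4312 -0.137   0.2404] phi 118.45 tz [-0.001  0.001 -1.   ] F [-0.6 -0.9 -0.3] t 1.35
[ 0.1 -0.2  0.4] [-0.  -0.   0.1]
[-0.000e+00 -1.000e-01  1.644e+02] [-0.  -0.   0.1]
```

Request:
move_arm:
  targets:
    - [[1,0,0,50,0,0,0],[1,0,0,90,0,0,0],[1,0,0,130,0,0,0],[1,0,0,164,0,0,0],[1,0,0,164,0,0,0],[0,0,0,164,0,0,0],[0,0,0,164,0,0,0],[0,0,0,164,0,0,0],[0,0,0,164,0,0,0],[0,0,0,164,0,0,0]]
  newtons: 15

```text
clock: 2.6
tool_pos: [0.4317, -0.1377, 0.0774]
eef_rot: [0.512, 0.859, -0.0, 0.001]
contact_force: [0.1, -1.5, 7.0]
opening: 0.626
finger_force: 14.9
```

```bash
python3 go.py .431 -.137 .29 118.4; python3 - <<'E'
from plant import r
import cv2
s=r.get_state(); print(s["opening"]*88,s["finger_force"])
im=r.snapshot("scene"); cv2.imwrite("pics/s1.png",cv2.resize(im[60:240,160:360,::-1],None,fx=3,fy=3,interpolation=2))
E
```

```text
q [ 0.38  0.79 -0.28  2.2   0.87  0.26 -0.17] pos [ 0.4317 -0.1377  0.0774] phi 118.47 tz [ 0.001 -0.001 -1.   ] F [ 0.1 -1.5  7. ] t 2.6
[ 7.000e-01 -2.000e-01 -2.126e+02] [0.  0.1 0.1]
55.060423655075326 14.94908408029005
```

View pics/s1.png

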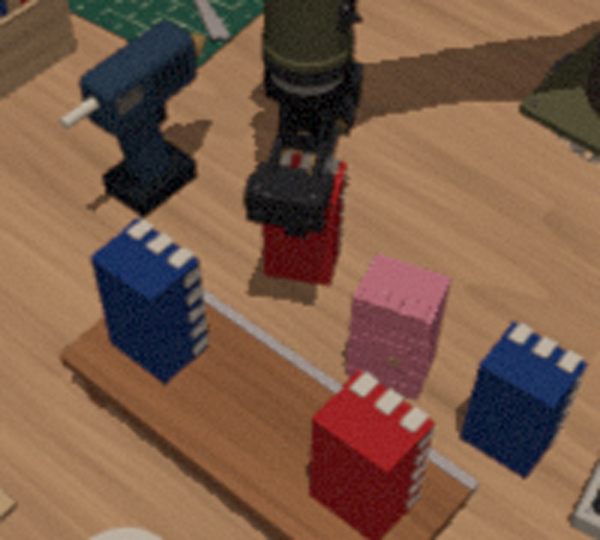

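Request:
move_arm:
  targets:
    - [[0,0,0,-20,0,0,0],[0,0,0,-50,0,0,0],[0,0,0,-90,0,0,0],[0,0,0,-130,0,0,0],[0,0,0,-170,0,0,0],[0,0,0,-212,0,0,0],[0,0,0,-212,0,0,0]]

```text
clock: 3.52
tool_pos: [0.4328, -0.1374, 0.291]
eef_rot: [0.512, 0.859, 0.001, 0.003]
contact_force: [0.1, 0.7, -2.3]
opening: 0.626
finger_force: 15.0
```

```bash
python3 go.py .55 -.08 .29 100 .6303 -.0588 .29 90.7
```

```text
q [ 0.71  0.46 -0.74  1.97  0.41  0.85  0.24] pos [ 0.4328 -0.1374  0.291 ] phi 118.47 tz [ 0.005 -0.002 -1.   ] F [ 0.1  0.7 -2.3] t 3.52
[ -5.4 130.4   1.5] [ 0.3  0.2 18.5]
[-25.  211.1   1.9] [ 0.3  0.2 27.8]
```

Request:
move_arm:
  targets:
    - [[0,-6,40,2,0.1,0.1,6],[0,-12,80,2,0.1,0.1,12],[0,-18,120,2,0.2,0.1,18],[0,-22,160,2,0.2,0.1,23],[0,-25,195,2,0.2,0.1,27.8],[0,-25,211,2,0.2,0.1,27.8],[0,-25,211,2,0.2,0.1,27.8],[0,-25,211,2,0.2,0.1,27.8]]

```text
clock: 4.53
tool_pos: [0.6273, -0.0594, 0.2854]
eef_rot: [0.703, 0.711, -0.003, -0.002]
contact_force: [0.0, -1.2, -2.4]
opening: 0.621
finger_force: 15.0
```

```bash
python3 go.py .6303 -.0588 .29 90.7 .6303 -.0588 .15 90.7 ; python3 - <<'E'
from plant import r
import cv2
im=r.snapshot("top"); a=cv2.resize(im[140:230,190:330,::-1],None,fx=4,fy=4,interpolation=2)
im=r.snapshot("scene"); b=cv2.resize(im[90:250,190:330,::-1],None,fx=4,fy=4,interpolation=2)[:360+200]
import numpy as np
c=np.zeros((600,800,3),np.uint8); cv2.imwrite("pics/s2.png",cv2.resize(b,None,fx=1,fy=1)); cv2.imwrite("pics/t2.png",a)
E
```

```text
q [ 0.31  0.69 -0.53  1.47  0.37  1.09 -0.29] pos [ 0.6273 -0.0594  0.2854] phi 90.69 tz [-0.007 -0.    -1.   ] F [ 0.  -1.2 -2.4] t 4.53
[ 0.6  2.9 -4.7] [-0.4  0.  -0. ]
[  0.6   3.9 135.3] [-0.4  0.  -0. ]
```

View pics/s2.png

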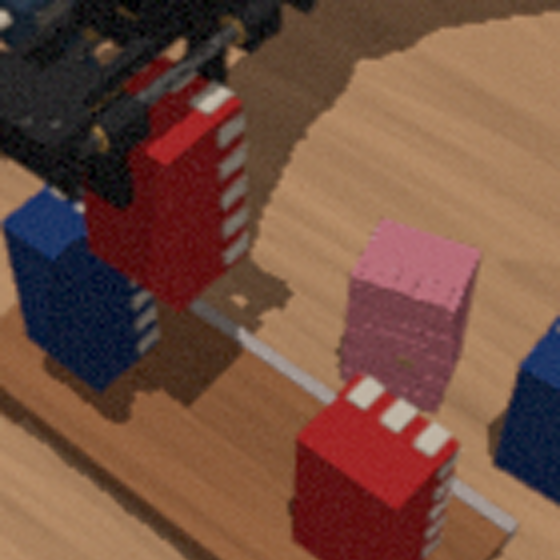

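```bash
python3 - <<'E'
from fit import *
s=r.get_state(); x,y,z=s["tool_pos"]; print(s["tool_pos"].round(4),s["qd"].round(3))
a=np.radians(.7)
obs=(np.array([(181,309),(245,262),(240,97),(147,162)])+.5)/4-.5+(190,90)
K=["bl0","fl0","fl","bl"]
print((proj("scene",pts([x,y,z+.044,a],K))-obs).round(1).tolist())
from scipy.optimize import least_squares
q=least_squares(lambda p:(proj("scene",pts([x,p[0],p[1],p[2]],K))-obs).ravel(),[y,z+.044,a]);print(q.x,q.fun.round(1))
# reference: shelved red same camera
E
```

```text
[ 0.6277 -0.0596  0.2862] [ 0.001 -0.006 -0.005 -0.01  -0.002  0.     0.   ]
[[-0.9, 1.0], [-0.4, -2.0], [0.2, 0.3], [4.5, -0.3]]
[-0.05877163  0.33299172 -0.08823151] [-2.7  0.7 -0.3 -1.   0.3  1.1  2.4 -0.9]
```

Request:
move_arm:
  targets:
    - [[0,0,0,20,0,0,0],[0,0,0,40,0,0,0],[0,0,0,40,0,0,0],[0,0,0,40,0,0,0]]

```text
clock: 5.12
tool_pos: [0.6289, -0.0588, 0.2476]
eef_rot: [0.703, 0.711, -0.001, -0.001]
contact_force: [0.1, 0.4, -1.3]
opening: 0.623
finger_force: 15.0
```

```bash
python3 go.py .6303 -.0588 .15 90.7
```

```text
q [ 0.3   0.73 -0.52  1.52  0.4   1.   -0.32] pos [ 0.6289 -0.0588  0.2476] phi 90.68 tz [-0.003  0.001 -1.   ] F [ 0.1  0.4 -1.3] t 5.12
[-0.1  1.7 97.6] [-0.1 -0.  -0. ]
```

Request:
move_arm:
  targets:
    - [[0,0,1,20,0,0,0],[0,0,1,40,0,0,0],[0,0,1,60,0,0,0],[0,0,1,75,0,0,0],[0,0,1,88,0,0,0],[0,0,1,96,0,0,0],[0,0,1,101,0,0,0],[0,0,1,104,0,0,0],[0,0,1,104,0,0,0],[0,0,1,104,0,0,0]]

```text
clock: 6.38
tool_pos: [0.6295, -0.0584, 0.1431]
eef_rot: [0.703, 0.711, -0.001, -0.001]
contact_force: [0.3, 0.3, -2.6]
opening: 0.623
finger_force: 15.0
```

```bash
python3 go.py .6303 -.0588 .1374 90.7;  python3 - <<'E'
from plant import r
import cv2, numpy as np
t=r.snapshot("top")[140:220,190:330,::-1]; s=r.snapshot("scene")[110:260,190:330,::-1]
a=cv2.resize(t,(560,320),interpolation=2); b=cv2.resize(s,(560,600),interpolation=2)
cv2.imwrite("pics/t3.png",a);cv2.imwrite("pics/s3.png",b)
E
```

```text
q [ 0.27  0.85 -0.46  1.61  0.48  0.8  -0.39] pos [ 0.6295 -0.0584  0.1431] phi 90.7 tz [-0.003  0.001 -1.   ] F [ 0.3  0.3 -2.6] t 6.38
[-0.4  0.8  5.7] [-0.2 -0.   0. ]
```

View pics/s3.png

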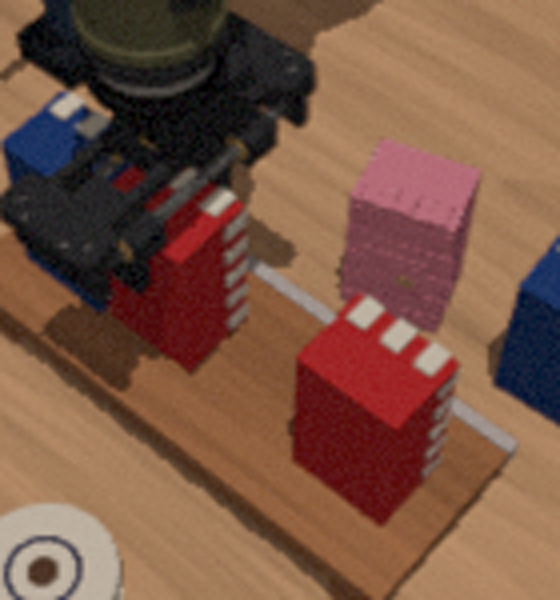

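```bash
python3 - <<'E'
from fit import *
def ray(n,uv,z):
    c=C[n];R=np.array(c["R"]);o=-R.T@c["t"];d=R.T@[(uv[0]-c["cx"])/c["fx"],(uv[1]-c["cy"])/c["fy"],1];return o+d*(z-o[2])/d[2]
p=lambda a:(np.array(a)+.5)/4-.5+(190,110)
A=ray("scene",p((190,371)),.0657);B=ray("scene",p((382,523)),.06);print(A,B,B-A)
A=ray("scene",p((242,207)),.1857);B=ray("scene",p((457,366)),.18);print("front top",A,B,B-A)
E
```

```text
[ 0.6539391  -0.02394268  0.0657    ] [0.65354399 0.13155077 0.06      ] [-0.00039511  0.15549345 -0.0057    ]
front top [ 0.60366887 -0.02296279  0.1857    ] [0.60489937 0.13338158 0.18      ] [ 0.0012305   0.15634437 -0.0057    ]
```

Request:
move_arm:
  targets:
    - [[0,0,1,2,0,0,0],[0,0,1,4,0,0,0],[0,0,1,5,0,0,0],[0,0,1,6,0,0,0],[0,0,1,6,0,0,0]]

```text
clock: 7.1
tool_pos: [0.6301, -0.0583, 0.1377]
eef_rot: [0.703, 0.711, -0.001, -0.001]
contact_force: [-2.0, -0.1, 4.8]
opening: 0.62
finger_force: 15.0
```

Request:
move_arm:
  targets:
    - [[1,0,0,0,0,0,0],[1,0,0,0,0,0,0],[1,0,0,0,0,0,0],[1,0,0,-10,0,0,0],[1,0,0,-40,0,0,0],[1,0,0,-90,0,0,0],[1,0,0,-120,0,0,0],[1,0,0,-120,0,0,0]]

```text
clock: 8.1
tool_pos: [0.6325, -0.0582, 0.26]
eef_rot: [0.703, 0.711, 0.001, 0.001]
contact_force: [-0.6, -0.2, -0.3]
opening: 1.0
finger_force: 0.0
```

```bash
python3 go.py .4668 .141 .26 93.6 .4668 .141 .076 93.6
```

```text
q [ 0.3   0.72 -0.53  1.5   0.39  1.03 -0.31] pos [ 0.6325 -0.0582  0.26  ] phi 90.69 tz [ 0.003  0.001 -1.   ] F [-0.6 -0.2 -0.3] t 8.1
[ 2.011e+02 -1.632e+02 -2.000e-01] [ 0.2 -0.1 -2.9]
[ 201.  -163.7  183.8] [ 0.2 -0.1 -2.9]
```

Request:
move_arm:
  targets:
    - [[1,40,-33,0,0,0,0],[1,85,-70,0,0,0,-1],[1,130,-106,0,0,0,-2],[1,170,-140,0,0,0,-3],[1,201,-163,0,0,0,-3],[1,201,-163,0,0,0,-3],[1,201,-163,0,0,0,-3]]

```text
clock: 8.98
tool_pos: [0.4654, 0.1395, 0.2569]
eef_rot: [0.684, 0.729, -0.002, -0.002]
contact_force: [0.1, -0.5, 0.0]
opening: 0.999
finger_force: 0.0
```

```bash
python3 go.py .4668 .141 .076 93.6; python3 - <<'E'
from plant import r
import cv2
cv2.imwrite("pics/top4.png",r.snapshot("top")[...,::-1]);cv2.imwrite("pics/scene4.png",r.snapshot("scene")[...,::-1])
a=cv2.imread("pics/scene4.png")[100:250,160:360]; cv2.imwrite("pics/s4.png",cv2.resize(a,None,fx=4,fy=4,interpolation=2))
E
```

```text
q [-0.03  0.53 -0.55  1.94  0.38  0.79 -0.73] pos [0.4654 0.1395 0.2569] phi 93.66 tz [-0.004 -0.    -1.   ] F [ 0.1 -0.5  0. ] t 8.97
[  1.4   2.3 180.9] [-0.3  0.   0.1]
```

View pics/s4.png

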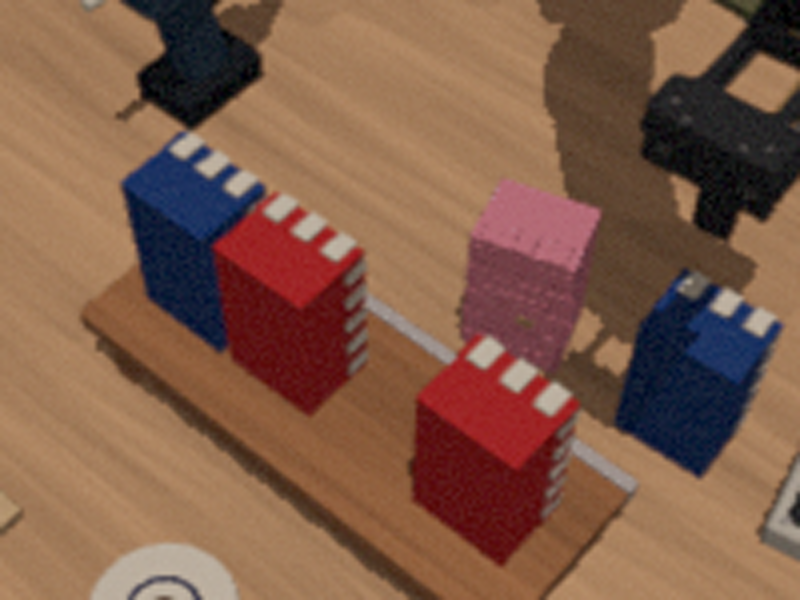

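Request:
move_arm:
  targets:
    - [[1,1,1,50,0,0,0],[1,1,1,100,0,0,0],[1,1,1,145,0,0,0],[1,1,1,178,0,0,0],[1,1,1,178,0,0,0],[0,1,1,178,0,0,0],[0,1,1,178,0,0,0],[0,1,1,178,0,0,0],[0,1,1,178,0,0,0],[0,1,1,178,0,0,0]]
  newtons: 15

```text
clock: 10.32
tool_pos: [0.4664, 0.1418, 0.0802]
eef_rot: [0.684, 0.73, -0.0, -0.001]
contact_force: [1.4, -1.0, 5.9]
opening: 0.622
finger_force: 15.1
```

```bash
python3 go.py .4668 .141 .29 93.6; python3 - <<'E'
from fit import *
import fit
O["scene"]=(160,100)
for n,d in dict(redlo=dict(fr=(280,193),fl=(365,248),bl=(301,308),br=(216,247),bl0=(312,414)),redsh=dict(fr=(485,335),fl=(578,403),bl=(517,468),br=(417,400),bl0=(502,565)),bluesh=dict(fr=(182,132),br=(123,185),br0=(148,296),fl=(265,186))).items():
    p,e=fit.fit(dict(scene=d),[.63,0,.18,0]); print(n,p[:3].round(4),np.degrees(p[3]).round(1),abs(e).max().round(1))
    f=lambda q:(proj("scene",pts([q[0],q[1],.18,q[2]],d))-px("scene",list(d.values()))).ravel()
    print("  z=.18",least_squares(f,[.63,0,0]).x.round(4))
E
```

```text
q [-0.21  0.8  -0.28  2.09  0.66  0.33 -0.98] pos [0.4664 0.1418 0.0802] phi 93.69 tz [-0.002  0.001 -1.   ] F [ 1.4 -1.   5.9] t 10.32
[  -0.6    0.  -209.8] [-0.1 -0.1  0.1]
redlo [ 0.6173 -0.0689  0.1591] 1.1 0.6
  z=.18 [ 0.6279 -0.0574  0.0176]
redsh [0.6178 0.0917 0.1573] 0.1 1.0
  z=.18 [0.6293 0.0991 0.0012]
bluesh [ 0.6172 -0.1533  0.1526] 2.5 0.3
  z=.18 [ 0.6316 -0.1342  0.0265]
```

Request:
move_arm:
  targets:
    - [[0,0,0,-20,0,0,0],[0,0,0,-50,0,0,0],[0,0,0,-90,0,0,0],[0,0,0,-130,0,0,0],[0,0,0,-170,0,0,0],[0,0,0,-212,0,0,0],[0,0,0,-212,0,0,0]]

```text
clock: 11.2
tool_pos: [0.4674, 0.1422, 0.2938]
eef_rot: [0.684, 0.73, 0.001, -0.0]
contact_force: [-0.1, -0.1, -1.7]
opening: 0.626
finger_force: 15.0
```

```bash
python3 go.py .63 .0197 .29 90.7
```

```text
q [ 0.01  0.48 -0.61  1.88  0.35  0.88 -0.7 ] pos [0.4674 0.1422 0.2938] phi 93.69 tz [ 0.001  0.003 -1.   ] F [-0.1 -0.1 -1.7] t 11.2
[-132.7  154.4    3.8] [ 0.1 -0.1  3. ]
```

Request:
move_arm:
  targets:
    - [[0,-30,35,0,0,0,0],[0,-65,76,0,0,0,1],[0,-100,116,0,0,0,2],[0,-125,145,0,0,0,3],[0,-133,154,0,0,0,3],[0,-133,154,20,0,0,3],[0,-133,154,44,0,0,3],[0,-133,154,44,0,0,3],[0,-133,154,44,0,0,3]]

```text
clock: 12.32
tool_pos: [0.6281, 0.0196, 0.2472]
eef_rot: [0.702, 0.712, -0.001, -0.002]
contact_force: [0.8, -0.2, -0.9]
opening: 0.621
finger_force: 15.0
```

```bash
python3 go.py .63 .0197 .140 90.7
```

```text
q [ 0.18  0.73 -0.54  1.53  0.41  1.   -0.45] pos [0.6281 0.0196 0.2472] phi 90.78 tz [-0.004  0.001 -1.   ] F [ 0.8 -0.2 -0.9] t 12.32
[ -0.    2.3 107.2] [-0.2 -0.1  0.1]
```

Request:
move_arm:
  targets:
    - [[0,0,1,20,0,0,0],[0,0,1,40,0,0,0],[0,0,1,60,0,0,0],[0,0,1,75,0,0,0],[0,0,1,88,0,0,0],[0,0,1,96,0,0,0],[0,0,1,101,0,0,0],[0,0,1,101,0,0,0],[0,0,1,101,0,0,0]]

```text
clock: 13.45
tool_pos: [0.6294, 0.0189, 0.1462]
eef_rot: [0.703, 0.711, -0.001, -0.001]
contact_force: [1.2, -0.5, -1.1]
opening: 0.622
finger_force: 15.0
```

```bash
python3 go.py .63 .0197 .140 90.7; python3 - <<'E'
from plant import r
import cv2, numpy as np
t=r.snapshot("top")[145:200,195:325,::-1]; s=r.snapshot("scene")[130:250,210:330,::-1]
a=cv2.resize(t,None,fx=4,fy=4,interpolation=2); b=cv2.resize(s,None,fx=4,fy=4,interpolation=2)
cv2.imwrite("pics/s5.png",b)
E
```

```text
q [ 0.15  0.84 -0.48  1.62  0.5   0.8  -0.52] pos [0.6294 0.0189 0.1462] phi 90.71 tz [-0.003  0.001 -1.   ] F [ 1.2 -0.5 -1.1] t 13.45
[0.7 0.7 6.2] [-0.2 -0.1  0. ]
```

View pics/s5.png

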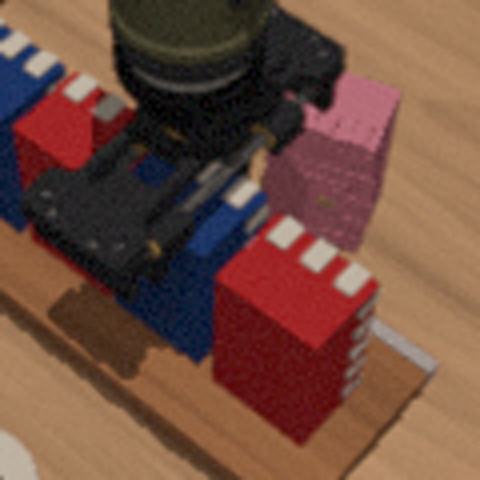

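```bash
python3 - <<'E'
from fit import *
def ray(n,uv,z):
    c=C[n];R=np.array(c["R"]);o=-R.T@c["t"];d=R.T@[(uv[0]-c["cx"])/c["fx"],(uv[1]-c["cy"])/c["fy"],1];return o+d*(z-o[2])/d[2]
p=lambda a:(np.array(a)+.5)/4-.5+(210,130)
A=ray("scene",p((202,363)),.0662);B=ray("scene",p((302,445)),.06);print(A,B,B-A)
A=ray("scene",p((268,189)),.1862);B=ray("scene",p((377,278)),.18);print("front top",A,B,B-A)
E
```

```text
[0.65470726 0.05375185 0.0662    ] [0.65456232 0.13236569 0.06      ] [-0.00014494  0.07861384 -0.0062    ]
front top [0.59761536 0.05111153 0.1862    ] [0.60082519 0.13031437 0.18      ] [ 0.00320982  0.07920284 -0.0062    ]
```

Request:
move_arm:
  targets:
    - [[0,0,0,2,0,0,0],[0,0,0,4,0,0,0],[0,0,0,6,0,0,0],[0,0,0,7,0,0,0],[0,0,0,7,0,0,0]]

```text
clock: 14.18
tool_pos: [0.6297, 0.0187, 0.1398]
eef_rot: [0.703, 0.711, -0.001, -0.001]
contact_force: [0.2, -0.0, 5.5]
opening: 0.624
finger_force: 15.1
```

```bash
python3 go.py .63 .0197 .140 90.7
```

```text
q [ 0.15  0.85 -0.47  1.62  0.5   0.79 -0.53] pos [0.6297 0.0187 0.1398] phi 90.68 tz [-0.002  0.001 -1.   ] F [ 0.2 -0.   5.5] t 14.18
[ 1.   0.3 -0.2] [-0.1 -0.  -0. ]
```

Request:
move_arm:
  targets:
    - [[1,0,0,0,0,0,0],[1,0,0,0,0,0,0],[1,0,0,0,0,0,0],[1,0,0,-10,0,0,0],[1,0,0,-40,0,0,0],[1,0,0,-90,0,0,0],[1,0,0,-120,0,0,0],[1,0,0,-120,0,0,0]]

```text
clock: 15.18
tool_pos: [0.6311, 0.0193, 0.262]
eef_rot: [0.703, 0.711, 0.001, 0.0]
contact_force: [-0.4, 0.1, -1.1]
opening: 1.004
finger_force: 0.0
```

```bash
python3 - <<'E'
from fit import *
import cv2
def ray(n,uv,z):
    c=C[n];R=np.array(c["R"]);o=-R.T@c["t"];d=R.T@[(uv[0]-c["cx"])/c["fx"],(uv[1]-c["cy"])/c["fy"],1];return o+d*(z-o[2])/d[2]
sc=cv2.imread("pics/scene0.png");tp=cv2.imread("pics/top0.png")
def cen(im,lo,hi,box):
    x0,y0,x1,y1=box; m=cv2.inRange(cv2.cvtColor(im[y0:y1,x0:x1],cv2.COLOR_BGR2HSV),lo,hi); n,_,st,c=cv2.connectedComponentsWithStats(m); i=1+st[1:,4].argmax(); return c[i]+(x0,y0),st[i,4]
R=dict(green=((40,100,60),(90,255,255)),amber=((8,170,150),(25,255,255)),white=((0,0,140),(180,60,255)))
bx=dict(green=((130,230,150,252),(402,228,424,247)),amber=((147,225,167,248),(384,219,404,238)),white=((164,224,180,245),(366,211,383,229)))
for k,(lo,hi) in R.items():
    a,na=cen(tp,lo,hi,bx[k][0]); b,nb=cen(sc,lo,hi,bx[k][1]); X,e=tri(dict(top=a,scene=b))
    print(k,a.round(1),na,b.round(1),nb,"tri",X.round(4),e.round(1),"top.048",ray("top",a,.048).round(4),"sc.048",ray("scene",b,.048).round(4))
a=cv2.resize(r.snapshot("top")[140:260,120:320,::-1],None,fx=4,fy=4,interpolation=2); cv2.imwrite("pics/fin_top.png",a)
s=r.snapshot("scene")[..., ::-1]; cv2.imwrite("pics/scene6.png",s)
E
python3 go.py .43 .354 .2 90
```

```text
green [139.9 239.9] 63 [412.8 235.7] 100 tri [0.4298 0.3532 0.0427] [-0.  0. -0. -0.] top.048 [0.4297 0.3514 0.048 ] sc.048 [0.4335 0.353  0.048 ]
amber [155.4 236.6] 57 [392.9 226. ] 73 tri [0.4395 0.3038 0.0451] [ 0.1 -0.   0.1  0. ] top.048 [0.4393 0.3032 0.048 ] sc.048 [0.4416 0.3038 0.048 ]
white [170.9 233. ] 66 [374.  217.1] 78 tri [0.4497 0.2553 0.0467] [-0.1  0.  -0.1 -0. ] top.048 [0.4497 0.2548 0.048 ] sc.048 [0.4504 0.2556 0.048 ]
q [ 0.19  0.72 -0.54  1.51  0.4   1.03 -0.44] pos [0.6291 0.0185 0.2586] phi 90.71 tz [-0.004  0.    -1.   ] F [-0.2 -0.6  0.2] t 15.28
[ 337.9 -194.7   59.5] [-0.2 -0.   0.7]
```

```bash
python3 go.py .431 .352 .25 101 .431 .352 .08 101
```

```text
q [ 0.19  0.72 -0.54  1.51  0.4   1.03 -0.44] pos [0.6291 0.0185 0.2586] phi 90.71 tz [-0.004  0.    -1.   ] F [-0.2 -0.6  0.2] t 15.28
[ 335.9 -193.9    9.5] [ -0.2  -0.  -10.3]
[ 335.8 -193.2  179.5] [ -0.2  -0.  -10.3]
```

View pics/scene6.png

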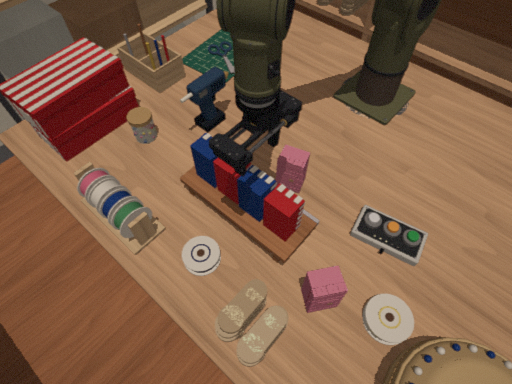

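The row reads red, blue, red, blue from left to right, around (205,160) to (285,212) in the scene view, and the boxes stand square. The keys are at (413,236) green, (393,226) amber and (374,217) white. Next I'll move over the green key with the fingers shut.

Request:
move_arm:
  targets:
    - [[1,40,-23,0,0,0,0],[1,90,-52,0,0,0,-2],[0,140,-80,5,0,0,-5],[0,190,-110,9,0,0,-8],[0,240,-139,9,0,0,-10],[0,290,-167,9,0,0,-10],[0,336,-194,9,0,0,-10],[0,336,-194,50,0,0,-10],[0,336,-194,100,0,0,-10],[0,336,-194,140,0,0,-10]]

```text
clock: 16.52
tool_pos: [0.4295, 0.3511, 0.1167]
eef_rot: [0.638, 0.77, -0.003, -0.002]
contact_force: [0.5, 0.3, -0.3]
opening: 0.118
finger_force: 0.0
```

```bash
python3 go.py .431 .352 .06 101
```

```text
q [-0.51  0.81 -0.44  1.87  0.57  0.6  -1.13] pos [0.4295 0.3511 0.1167] phi 100.74 tz [-0.007 -0.002 -1.   ] F [ 0.5  0.3 -0.3] t 16.52
[ 0.6  2.  56.7] [-0.4  0.  -0.3]
```

Request:
move_arm:
  targets:
    - [[0,0,1,20,0,0,0],[0,0,1,40,0,0,0],[0,0,1,55,0,0,0],[0,0,1,57,0,0,0],[0,0,1,57,0,0,0],[0,0,1,57,0,0,0]]

```text
clock: 17.27
tool_pos: [0.4319, 0.353, 0.0635]
eef_rot: [0.638, 0.77, -0.0, -0.002]
contact_force: [-0.4, 0.2, -0.3]
opening: 0.008
finger_force: 0.0
```

```bash
python3 go.py .431 .352 .044 101
```

```text
q [-0.55  0.89 -0.37  1.89  0.64  0.49 -1.18] pos [0.4319 0.353  0.0635] phi 100.7 tz [-0.003  0.002 -1.   ] F [-0.4  0.2 -0.3] t 17.27
[-0.8 -1.  19.5] [-0.1 -0.1 -0.3]
```

Request:
move_arm:
  targets:
    - [[0,-1,-1,10,0,0,0],[0,-1,-1,16,0,0,0],[0,-1,-1,19,0,0,0],[0,-1,-1,21,0,0,0],[0,-1,-1,22,0,0,0],[0,-1,-1,22,0,0,0]]

```text
clock: 18.02
tool_pos: [0.4307, 0.3512, 0.0423]
eef_rot: [0.638, 0.77, -0.001, -0.001]
contact_force: [-2.5, -3.7, 16.6]
opening: 0.004
finger_force: 8.3
```

The force reached 16.6 N, so the green key is fully down. Next I'll lift and move to amber.

Request:
move_arm:
  targets:
    - [[0,0,0,-10,0,0,0],[0,0,0,-30,0,0,0],[0,0,0,-45,0,0,0],[0,-25,0,-45,0,0,0],[0,-50,0,-45,0,0,0],[0,-50,0,-30,0,0,0],[0,-50,0,-20,0,0,0],[0,-50,0,-20,0,0,0],[0,-50,0,-20,0,0,0]]

```text
clock: 19.15
tool_pos: [0.4396, 0.3032, 0.0605]
eef_rot: [0.638, 0.77, -0.001, -0.002]
contact_force: [-0.2, -1.3, -0.8]
opening: 0.006
finger_force: 0.0
```

```bash
python3 go.py .440 .3035 .0423 101
```

```text
q [-0.48  0.88 -0.35  1.96  0.68  0.43 -1.15] pos [0.4396 0.3032 0.0605] phi 100.78 tz [-0.004  0.001 -1.   ] F [-0.2 -1.3 -0.8] t 19.15
[ 0.2  0.5 18.2] [-0.2 -0.1 -0.2]
```

Request:
move_arm:
  targets:
    - [[0,0,0,8,0,0,0],[0,0,0,14,0,0,0],[0,0,0,17,0,0,0],[0,0,0,19,0,0,0],[0,0,0,20,0,0,0],[0,0,0,20,0,0,0]]

```text
clock: 19.9
tool_pos: [0.44, 0.3027, 0.0423]
eef_rot: [0.638, 0.77, -0.0, -0.001]
contact_force: [-3.4, -1.4, 16.0]
opening: 0.002
finger_force: 8.4
```

Amber is fully down at 16 N as well. I'll lift clear and take a final look.

Request:
move_arm:
  targets:
    - [[0,0,0,-10,0,0,0],[0,0,0,-40,0,0,0],[0,0,0,-90,0,0,0],[0,0,0,-140,0,0,0],[0,0,0,-180,0,0,0],[0,0,0,-180,0,0,0],[0,0,0,-180,0,0,0]]

```text
clock: 20.78
tool_pos: [0.4403, 0.3014, 0.22]
eef_rot: [0.638, 0.77, -0.002, -0.002]
contact_force: [-0.0, -0.6, -0.2]
opening: 0.007
finger_force: 0.0
```

```bash
python3 - <<'E'
from plant import r
import cv2
im=r.snapshot("top")[140:260,120:320,::-1]; cv2.imwrite("pics/end.png",cv2.resize(im,None,fx=4,fy=4,interpolation=2))
E
```

```text
(no output)
```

View pics/end.png

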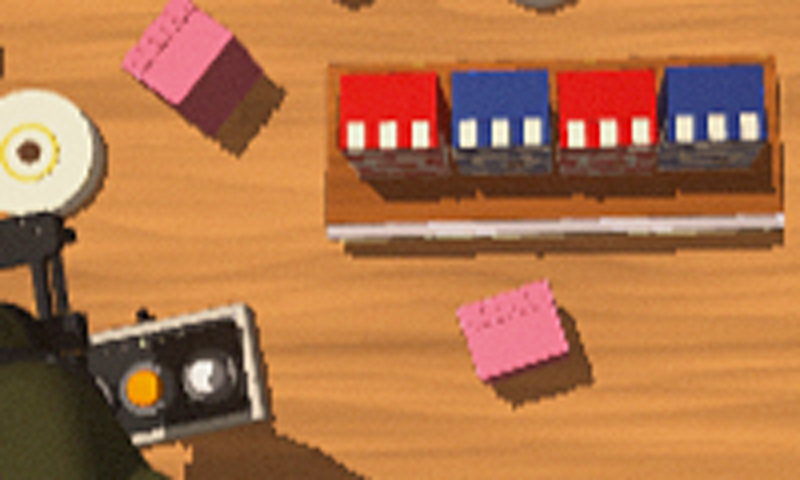

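The final view shows red, blue, red, blue with fronts in line. Box centres are at crop columns 388, 500, 606 and 715, so the pitches are about 81, 77 and 79 mm. That is within tolerance, so I'm handing the job in.

```bash
python3 -c "
from plant import r
print(r.finish_job())"
```

```text
the job is handed in; nothing more can be done
None
```

I handed the job in at about 21 s of the 67 s allowed, with no verdict returned: the row reads red, blue, red, blue with lids to the front and centres about 77–81 mm apart, and green then amber were each pressed fully down, without touching white.

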